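Feed a board carrier through the UV tunnel with a push stick

TASK

Take the push stick from its blue mat and use it to slide the black board carrier sideways until it lies flush and square along the tunnel's dark fence. Then push the carrier from behind with the stick, in through the low mouth of the amber guard, until it is completely out of the far end, still on the outfeed bed. Draw the stick back out and lay it down on its blue mat again as it lay, whole stick on the mat; keep the gripper itself off the carrier and the tunnel, and do not disturb the other things on the bench.

Things in the scene. Friction and masses are not known exactly. Their poses are not given: they have to be found in the camera images.
- uv_tunnel: Small UV tunnel fixed to the bench: grey bed with a low amber guard across it. Origin on the bench under the middle of the mouth; +y = feed direction, +x = across the bed toward the fence (away from the robot). All sizes below in this frame, mm. Bed top z = 10; infeed bed y -150 to 0, x -80 to 55; outfeed bed y 50 to 183, x -60 to 55, with a low end stop at y = 175.
- tunnel_mouth (a point): Middle of the mouth, on the bed top; axes as the tunnel. Opening under the guard: x -42 to +42, 26 high (z 10 to 36). Guard's near wall x -50 to -42; roof top z = 42, grey housing on it to z = 58. A carrier flush with the fence has its middle at x = +4 and passes freely; more than 8 off the fence, it catches on the near wall.
- tunnel_exit (a point): Middle of the exit, on the bed top, 50 along +y from the mouth; axes as the tunnel. A carrier is completely out when its rear edge is past this point (middle 48 or more beyond it).
- fence_mid (a point): Point on the top edge of the dark steel fence's face, beside the infeed (tunnel frame x = 42, y = -80, z = 24). The fence is straight along y for the whole length, 14 above the bed. The opposite (-x) side of the infeed is open and level.
- carrier_mid (a point): Black carrier with a blue circuit board in it, loose on the infeed bed: 76 wide (x), 96 long (y, roughly the feed direction), frame 16 high, board parts to 17; about 0.16 kg. This point is its centre, 8 above its underside. At the start 16 to 34 mm off its place along the fence and up to 0.16 rad askew.
- stick_grip (a point): Push stick, 0.12 kg: yellow bar 22 wide (x), 14 high, from y -48 (tail) to y +120 (flat black pusher face), with a red upright grip on it, 16 wide (x), 36 long (y), top 62 above the stick's underside; pinch it across x from above. This point is the middle of the grip, 42 above the underside; +y points to the pusher face, z up.
- stick_tip (a point): Middle of the stick's flat pusher face: 120 along +y from the grip, 7 above the stick's underside.
- stick_mat: Blue mat fixed on the bench, 100 (x) by 220 (y) by 3 thick; origin under its centre on the bench. The stick lies on it at the start, grip about 35 mm to the -y side of the centre, bar along +y within 0.12 rad.
- reel_mid (a point): Solder reel with teal flanges standing on the bench beyond the tunnel, 54x83x30; bystander, its centre.
- jar_mid (a point): Glass jar, 62 across and 66 high, bystander, its centre.
- marker_mid (a point): Black and white marker pen, 135 long, 16 high, lying beyond the mat; bystander, its centre.
- lamp_base (a point): Middle of the foot of the black magnifier lamp, fixed between mat and tunnel. Foot about 200 (x) by 225 (y) and up to 130 high, neck above it; the lamp's head hangs 280 to 370 above the bench, 70 to 280 to the right (-y) of this point. Obstacle: carry things round in front of it (on the robot's side, hand nearer than x = 0.40 m from the base there).

How it is judged:
By the outcome, as a careful person would: the job done as asked, in the order asked, and still so for the second after the job is handed in, with the robot touching nothing.
It also fails if it takes over 70 s, if anything falls off the work surface, if the arm or the gripper's body presses on something with over 40 N, if the wrist force passes 120 N, or if a joint passes its speed limit or range.

ROBOT

A 6-joint arm with a two-finger parallel gripper is mounted at the origin on a cart in front of the work surface, level with it; the furniture and walls round the work are solid. World frame = base frame: x ahead of the robot, y to its left, z up, the work surface at z = 0. Lengths are in m, angles in degrees, forces in N, time in s.
With the tool pointing down it reaches from about 0.4 to 0.825 m from the base axis. Payload 7 kg.
Tool frame: the origin (TCP) lies on the centre line of the jaws, within the pads' length; the fingertips stand 11 mm ahead of it and the grasp point (between the pads) lies 8 mm behind it; z points along the fingers, y is the line along which they close (so a half turn about z gives the same grasp; the last joint's range is limited). The gripper opens to 88 mm and grips with 3 to 60 N. Pads are 19 mm wide; open, the fingers measure 130 mm over their backs; the gripper's body (78 mm by 193 mm) begins 47 mm behind the grasp point.
Start: joints at [-50.644, 20.546, 0.682, 0, -70.136, -16.507], TCP at [0.262, -0.622, 0.238] pointing down, gripper open.
Joint ranges: [-176.03, 176.03], [-82.01, 121.73], [-58.28, 71.71], [-173.87, 95.51], [-174.79, -0.11], [-173.66, 173.66]. Speed limits (degrees/s): [136.94, 136.94, 172.46, 180, 180, 180].

INTERFACE

Orientations are given as [roll, pitch, yaw] about the fixed x, y, z axes, in that order (R = Rz(yaw) Ry(pitch) Rx(roll)).
In Python, from plant import r, capture, camera_model, job gives the robot as it stands.
- The arm moves only by the tool drive_tool, never from a script. Its argument "increments" is a list that holds one entry, the list of rows, each a list of 5 numbers: the gripper's target within -1 to 1 (fully open at 1, half-way at 0, shut at -1), then the shift along the tool's x, y, z scaled (see below), then the turn about the tool's z scaled (see below). In form: [[[gripper, tx, ty, tz, roll], ...]]. A call has 1 to 5 rows; each row is the pose to reach, as a shift and turn from the pose commanded when the call began, along the tool's axes at that moment, turning the shorter way round; what a row does not reach only later rows make up. The controller multiplies each number of a shift by 120 mm and each number of a turn by 360 degrees. A row lasts 1/8 s, in which the tool goes at most 62.5 mm and 10.7 degrees, less where a joint would pass 70% of its speed; a pose out of reach is approached as far as the arm can. A call with a number of a shift or a turn outside -1 to 1 is refused whole. A call with a gripper value outside its range is refused whole. The fingers move at their own pace and stop on an object; "squeeze" is the grip in N (left out, the last holds). Time passes only in rows, so rows that repeat a pose let the fingers close. It gives the time, the measured TCP pose, the force, the opening and the grip force at its end, in the units of the state.
- r.get_state(): the state, without advancing time (a new reading comes with each control period).
- capture(name): name is "scene" or "top" or "wrist"; returns the picture (480x640x3 uint8, red, green, blue); there is no depth.
- camera_model(name): a dict with "camera_matrix" (3x3 intrinsics, pixels), "rvec" (rotation vector, rad) and "tvec" (3), from world to camera coordinates, as OpenCV has them. Camera axes: x right, y down, z forward; pixel columns grow to the right and rows downward; lengths in m; the calibration is good to about 2 mm. A picture is of the moment at which its call begins: read the wrist's pose just before it. camera_model takes no time and is no camera call; for the wrist camera it gives the pose at the moment of the call.
- job.close_job(): hands the job in; it is judged then, once.
The state is a dict: "time_s": time; "joints": joint angles; "qd": joint speeds; "joint_torque": joint torques, N m; "tcp_pos": TCP position; "eef_rot": TCP orientation; "contact_force": force on the tool from outside, world axes, zero at the start; "moment": the same for the moment, N m; "gripper_width": finger opening in m; "gripper_force": force on a finger pad.
Only numpy, scipy, OpenCV 4.12 (cv2) and the standard library are available. Lean on these libraries where they do the work, as an engineer would, in place of code of your own. Each camera call takes 0.05 s, during which the arm holds its last target. There are 200 camera calls.

## Working session

There is one attempt and no reset: what is moved stays moved. The work goes in short steps, Python scripts to look and compute and a tool call to move; the robot and the scene stay as the last step left them, time stands still between calls to the robot, and variables do not carry over. Pictures are saved under pics/ and viewed, at most 13 in all, crops included, and the job is handed in when it is done.

Besides the shell and the picture viewer there is one more tool, called after "Call:" as a command line: name --argument value ..., lists and objects as JSON in quotes. drive_tool: Moves the arm, as the interface text tells. Its arguments: {"type":"object","properties":{"increments":{"type":"array"},"squeeze":{"type":"number"}},"required":["increments"]}

```bash
ls; mkdir -p pics; python3 - <<'E'
from plant import r,capture,camera_model
import cv2
for n in("scene","top"):
    cv2.imwrite(f"pics/{n}0.png",capture(n)[:,:,::-1])
s=r.get_state();print(s["time_s"],s["tcp_pos"],s["eef_rot"],s["gripper_width"])
for n in("scene","top","wrist"):print(camera_model(n))
E
```

```text
pics
0.1 [ 0.26194186 -0.6216444   0.23671685] [ 1.79914279e+02 -6.74030046e-03 -1.57154361e+02] 0.08756737617307954
{'camera_matrix': array([[451.838536  ,   0.        , 321.27901904],
       [  0.        , 451.838536  , 240.17708297],
       [  0.        ,   0.        ,   1.        ]]), 'rvec': array([ 0.62243227, -2.70117168,  1.06587093]), 'tvec': array([0.60446927, 0.1486355 , 1.11142813])}
{'camera_matrix': array([[464.89801495,   0.        , 314.27426095],
       [  0.        , 464.89801495, 243.53513122],
       [  0.        ,   0.        ,   1.        ]]), 'rvec': array([ 2.17226681, -2.16561165,  0.05863122]), 'tvec': array([0.11846313, 0.61888182, 1.05063994])}
{'camera_matrix': array([[369.44053673,   0.        , 315.49711407],
       [  0.        , 369.44053673, 244.20076343],
       [  0.        ,   0.        ,   1.        ]]), 'rvec': array([-1.63871995, -2.46762357, -0.35967433]), 'tvec': array([ 0.67371676, -0.03584185,  0.39035013])}
```

View pics/top0.png

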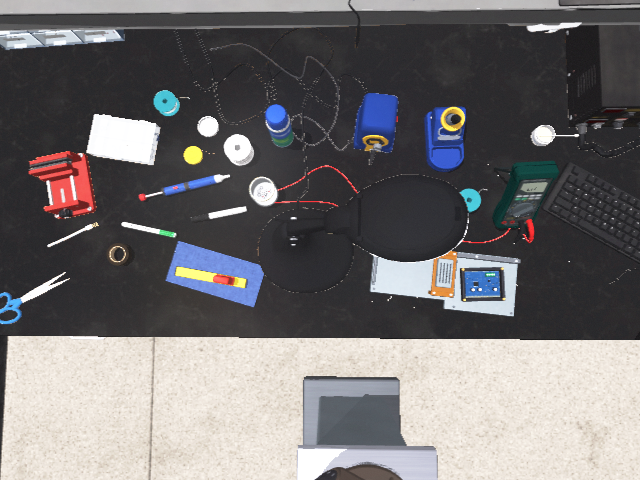

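View pics/scene0.png

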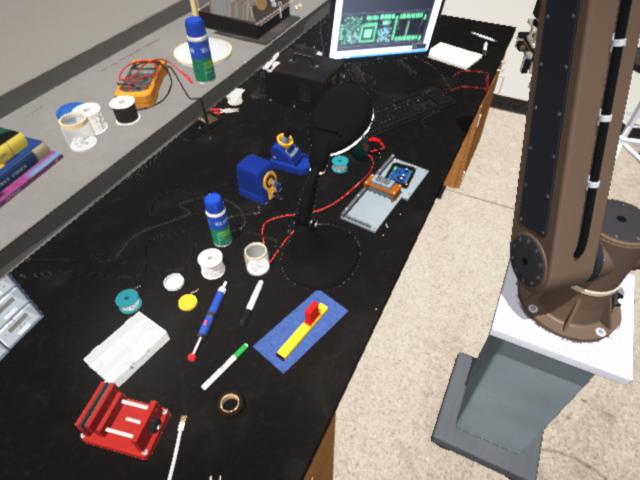

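```bash
cat > h.py <<'E'
import numpy as np,cv2
from plant import r,capture,camera_model
def proj(n,P,m=None):
    m=m or camera_model(n);return cv2.projectPoints(np.float64(P).reshape(-1,3),m["rvec"],m["tvec"],m["camera_matrix"],None)[0].reshape(-1,2)
def back(n,px,z,m=None):
    m=m or camera_model(n);R=cv2.Rodrigues(m["rvec"])[0];c=-R.T@m["tvec"]
    px=np.float64(px).reshape(-1,2);z=np.broadcast_to(z,len(px))
    d=(np.linalg.inv(m["camera_matrix"])@np.c_[px,np.ones(len(px))].T).T@R
    return c+d*((z-c[2])/d[:,2])[:,None]
E
python3 - <<'E'
from h import *
im=cv2.imread("pics/top0.png")
a=cv2.resize(im[245:320,365:525],None,fx=5,fy=5,interpolation=cv2.INTER_CUBIC)[:, :800]
b=cv2.resize(im[235:310,160:270],None,fx=3,fy=3,interpolation=cv2.INTER_CUBIC)
c=np.zeros((600,800,3),np.uint8);c[:375]=a;c[375:,:330]=b
cv2.imwrite("pics/top0c.png",c)
print(proj("top",[[0.262,-.622,.238],[0,0,0],[.5,0,0]]))
E
```

```text
[[731.97145663 436.75051705]
 [366.69305077 517.38435242]
 [365.65852798 294.90135797]]
```

View pics/top0c.png

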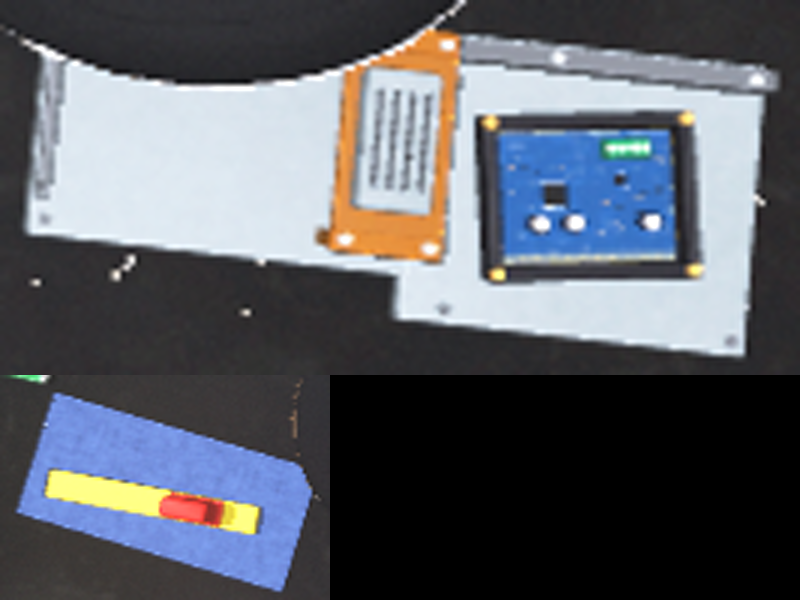

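```bash
cat >> h.py <<'E'
def fit(T,W):
    T=np.float64(T)/1000;W=np.float64(W)[:,:2];tm,wm=T.mean(0),W.mean(0)
    H=(T-tm).T@(W-wm);a=np.arctan2(H[0,1]-H[1,0],H[0,0]+H[1,1])
    R=np.array([[np.cos(a),-np.sin(a)],[np.sin(a),np.cos(a)]])
    o=wm-R@tm;return o,a,(T@R.T+o-W)*1000
E
python3 - <<'E'
from h import *
A=lambda l:np.array(l)/5+[365,245]
B=lambda l:(np.array(l)-[0,375])/3+[160,235]
m=camera_model("top");R=cv2.Rodrigues(m["rvec"])[0];print("cam",-R.T@m["tvec"])
o,a,e=fit([[-80,-150],[-80,0],[-60,0],[-60,183]],back("top",A([[745,355],[395,320],[393,274],[25,233]]),.010));print("tun",o,np.degrees(a),e)
c=back("top",A([[490,122],[687,118],[696,270],[497,275]]),.026)
o2,a2,e2=fit([[33,43],[33,-43],[-33,-43],[-33,43]],c);print("car",o2,np.degrees(a2),e2)
Rt=np.array([[np.cos(a),-np.sin(a)],[np.sin(a),np.cos(a)]])
print("car in tun",Rt.T@(o2-o)*1000,np.degrees(a2-a))
o3,a3,e3=fit([[11,120],[-11,120],[-11,-48],[11,-48]],back("top",B([[48,470],[45,497],[256,534],[260,508]]),.017));print("stick",o3,np.degrees(a3),e3)
o4,a4,e4=fit([[50,110],[-50,110],[-50,-110]],back("top",B([[55,393],[18,513],[282,590]]),.003));print("mat",o4,np.degrees(a4),e4)
E
```

```text
cam [0.53346819 0.0932494  1.09891253]
tun [ 0.54889423 -0.19199645] -5.895949040945883 [[ 0.16393426  5.88789276]
 [ 0.50768116 -4.372005  ]
 [-0.69739204 -6.96811612]
 [ 0.02577662  5.45222836]]
car [ 0.52631623 -0.26579248] 1.5647153312273416 [[-1.74289164 -1.72576809]
 [-1.52829238  1.6082126 ]
 [ 1.45278486  1.94823358]
 [ 1.81839916 -1.83067809]]
car in tun [-14.87807659 -75.72491952] 7.460664372173225
stick [0.53337896 0.32680206] -9.663981101914406 [[ 0.18983026 -1.25318909]
 [-0.44925606  0.66603262]
 [-0.65793076  0.74005673]
 [ 0.91735656 -0.15290026]]
mat [0.54867135 0.3531984 ] -15.703793372271424 [[ 0.85131693  0.4165425 ]
 [-0.25605383  0.64025464]
 [-0.5952631  -1.05679714]]
```

The top view shows the tunnel (crop: bed 25–763, guard 330–460 wide), the askew carrier with its screws at (490,122)–(696,270), and the stick on its mat with the tip to the left (+y). The scene view shows the lamp foot between mat and tunnel. Next I work out the approach moves.

```bash
cat >> h.py <<'E'
def plan(wps,g=1,start=None):
    """wps: (x,y,z,yaw[,rows]); prints rounded call numbers"""
    s=r.get_state();p=np.array(s["tcp_pos"]);yaw=s["eef_rot"][2]
    if start: p,yaw=np.array(start[:3]),start[3]
    for w in wps:
        t=np.array(w[:3]);c,q=np.cos(np.radians(yaw)),np.sin(np.radians(yaw))
        R=np.array([[c,q,0],[q,-c,0],[0,0,-1]])
        d=np.round(R.T@(t-p)/.12,3);dy=(w[3]-yaw+180)%360-180;k=round(-dy/360,3)
        n=int(max(np.ceil(np.linalg.norm(t-p)/.0625-.05),np.ceil(abs(dy)/10.7-.05),1))
        print([g,*d.tolist(),k],"rows",n)
        p=p+R@d*.12;yaw=yaw-k*360
E
python3 - <<'E'
from h import *
# refine tunnel with guard roof corners
A=lambda l:np.array(l)/5+[365,245]
g=back("top",A([[443,262],[330,256]]),.042)
b=back("top",A([[745,355],[25,233]]),.010)
o,a,e=fit([[-80,-150],[-60,183],[-50,0],[-50,50]],np.r_[b,g]);print(o,np.degrees(a),e)
plan([(.305,-.52,.236,-129),(.345,-.42,.236,-99.7),(.39,-.31,.236,-99.7),(.4,-.2,.236,-99.7),(.4,-.085,.236,-99.7),(.40,.03,.236,-99.7),(.385,.145,.236,-99.7),(.45,.24,.236,-99.7),(.50,.32,.2,-99.7)])
E
```

```text
[ 0.54695223 -0.19779634] -5.822461114150424 [[-1.59715535 -0.03371285]
 [-2.15757086 -0.40025814]
 [ 0.55642912  0.53082998]
 [ 3.1982971  -0.09685899]]
[1, -0.66, 0.641, 0.006, np.float64(-0.078)] rows 3
[1, -0.857, 0.267, -0.0, np.float64(-0.082)] rows 3
[1, -0.966, -0.218, -0.0, np.float64(0.0)] rows 2
[1, -0.918, 0.07, -0.0, np.float64(0.0)] rows 2
[1, -0.945, 0.159, -0.0, np.float64(0.0)] rows 2
[1, -0.945, 0.16, -0.0, np.float64(0.0)] rows 2
[1, -0.924, 0.282, -0.0, np.float64(0.0)] rows 2
[1, -0.871, -0.403, -0.0, np.float64(0.0)] rows 2
[1, -0.726, -0.3, 0.3, np.float64(0.0)] rows 2
```

Call:
drive_tool --increments '[[[1,-0.66,0.641,0.006,-0.078],[1,-0.66,0.641,0.006,-0.078],[1,-0.66,0.641,0.006,-0.078]]]'

```text
time_s: 0.48
tcp_pos: [0.3062, -0.5178, 0.2371]
eef_rot: [-180.0, 0.0, -128.6]
contact_force: [0.7, 0.2, 0.3]
gripper_width: 0.0876
gripper_force: 0.0
```

Call:
drive_tool --increments '[[[1,-0.857,0.267,0,-0.082],[1,-0.857,0.267,0,-0.082],[1,-0.857,0.267,0,-0.082]]]'

```text
time_s: 0.85
tcp_pos: [0.3459, -0.4179, 0.237]
eef_rot: [-180.0, 0.0, -99.1]
contact_force: [-0.5, -1.4, 0.8]
gripper_width: 0.0879
gripper_force: 0.0
```

Call:
drive_tool --increments '[[[1,-0.966,-0.218,0,0],[1,-0.966,-0.218,0,0]]]'

```text
time_s: 1.1
tcp_pos: [0.3901, -0.3091, 0.2365]
eef_rot: [180.0, 0.0, -99.6]
contact_force: [1.4, -0.3, 0.9]
gripper_width: 0.0878
gripper_force: 0.0
```

Call:
drive_tool --increments '[[[1,-0.918,0.07,0,0],[1,-0.918,0.07,0,0]]]'

```text
time_s: 1.35
tcp_pos: [0.3999, -0.1984, 0.2366]
eef_rot: [180.0, 0.0, -99.5]
contact_force: [0.7, 0.0, -0.3]
gripper_width: 0.0875
gripper_force: 0.0
```

Call:
drive_tool --increments '[[[1,-0.945,0.159,0,0],[1,-0.945,0.159,0,0]]]'

```text
time_s: 1.6
tcp_pos: [0.3996, -0.0835, 0.2368]
eef_rot: [-180.0, 0.0, -99.5]
contact_force: [1.0, 0.5, -0.3]
gripper_width: 0.0878
gripper_force: 0.0
```

Call:
drive_tool --increments '[[[1,-0.945,0.16,0,0],[1,-0.945,0.16,0,0]]]'

```text
time_s: 1.85
tcp_pos: [0.3995, 0.0316, 0.237]
eef_rot: [-180.0, 0.0, -99.5]
contact_force: [1.9, -0.5, -0.3]
gripper_width: 0.0881
gripper_force: 0.0
```

Call:
drive_tool --increments '[[[1,-0.924,0.282,0,0],[1,-0.924,0.282,0,0]]]'

```text
time_s: 2.1
tcp_pos: [0.3843, 0.1466, 0.2369]
eef_rot: [-180.0, 0.0, -99.5]
contact_force: [1.1, -0.3, -0.1]
gripper_width: 0.0876
gripper_force: 0.0
```

Call:
drive_tool --increments '[[[1,-0.871,-0.403,0,0],[1,-0.871,-0.403,0,0]]]'

```text
time_s: 2.35
tcp_pos: [0.4505, 0.242, 0.237]
eef_rot: [-180.0, 0.0, -99.4]
contact_force: [0.4, -0.3, 0.4]
gripper_width: 0.0879
gripper_force: 0.0
```

Call:
drive_tool --increments '[[[1,-0.726,-0.3,0.3,0],[1,-0.726,-0.3,0.3,0],[1,-0.726,-0.3,0.3,0]]]'

```text
time_s: 2.72
tcp_pos: [0.5002, 0.3207, 0.1979]
eef_rot: [179.9, -0.2, -99.5]
contact_force: [-0.4, -0.4, -0.2]
gripper_width: 0.0876
gripper_force: 0.0
```

```bash
cat > snap.py <<'E'
import sys,pickle
from h import *
n,f=sys.argv[1:3];s=r.get_state();m=camera_model(n);cv2.imwrite(f"pics/{f}.png",capture(n)[:,:,::-1]);pickle.dump(m,open(f"pics/{f}.pkl","wb"))
print(s["time_s"],s["tcp_pos"],s["eef_rot"],s["joints"])
E
python3 snap.py wrist w1
```

```text
2.725 [0.50021361 0.32070959 0.19790991] [179.86523068  -0.21555442 -99.51182257] [ 5.14887419e+01  1.47909857e+01 -1.29051607e+01 -1.50674325e-02
 -6.25577197e+01 -6.09938444e+01]
```

View pics/w1.png

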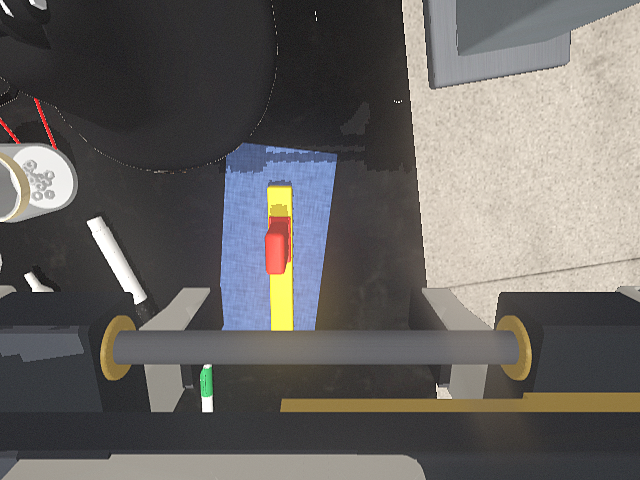

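Wrist view: stick tail end at (267–291,185), bar centre (282.5,328) lower down, and the red grip at about (277,245). The mat runs from (230,150) to (335,155) at its −y edge.

```bash
python3 - <<'E'
from h import *
import pickle
m=pickle.load(open("pics/w1.pkl","rb"))
t,f=back("w",[[279.5,185.5],[282.5,328]],.017,m);print(t,f)
d=(f-t)[:2];L=np.hypot(*d);d/=L;yaw=np.degrees(np.arctan2(-d[0],d[1]));g=t[:2]+.048*d
print("grip",g,"yaw",yaw, "tip",t[:2]+.168*d)
# mat corners -y edge
q=back("w",[[237,143],[337,155]],.003,m);print(q)
gx,gy=g
print(proj("w",[[*(g+.018*d),.065],[*(g-.018*d),.065]],m))
E
```

```text
[0.52539532 0.28206432 0.017     ] [0.54948675 0.42044568 0.017     ]
grip [0.53362802 0.32935304] yaw -9.875896235563081 tip [0.55420978 0.44757482]
[[0.55708988 0.24029962 0.003     ]
 [0.47069386 0.26535461 0.003     ]]
[[275.85863115 275.13168531]
 [274.75639864 231.9928335 ]]
```

```bash
python3 - <<'E'
from h import *
plan([(.5335,.3285,.11,-99.8),(.5335,.3285,.045,-99.8)])
E
```

```text
[1, -0.118, -0.265, 0.742, np.float64(0.001)] rows 2
[1, 0.0, 0.0, 0.541, np.float64(-0.0)] rows 1
```

Call:
drive_tool --increments '[[[1,-0.118,-0.265,0.742,0.001],[1,-0.118,-0.265,0.742,0.001]]]'

```text
time_s: 3.02
tcp_pos: [0.5333, 0.3271, 0.1103]
eef_rot: [179.9, -0.0, -100.0]
contact_force: [0.2, 0.4, -0.1]
gripper_width: 0.0875
gripper_force: 0.0
```

Call:
drive_tool --increments '[[[1,0,0,0.3,0],[1,0,0,0.541,0],[1,0,0,0.541,0]]]'

```text
time_s: 3.4
tcp_pos: [0.5324, 0.3265, 0.0456]
eef_rot: [179.9, -0.2, -100.0]
contact_force: [0.4, 0.4, -0.0]
gripper_width: 0.0876
gripper_force: 0.0
```

Call:
drive_tool --increments '[[[-1,0,0,0,0],[-1,0,0,0,0],[-1,0,0,0,0],[-1,0,0,0,0],[-1,0,0,0,0]]]' --squeeze 45

```text
time_s: 4.03
tcp_pos: [0.5338, 0.3284, 0.0471]
eef_rot: [-180.0, 0.0, -99.9]
contact_force: [-0.3, -0.2, -0.0]
gripper_width: 0.043
gripper_force: 0.0
```

Call:
drive_tool --increments '[[[-1,0,0,0,0],[-1,0,0,0,0],[-1,0,0,0,0]]]'

```text
time_s: 4.4
tcp_pos: [0.5337, 0.3283, 0.0468]
eef_rot: [180.0, -0.0, -99.9]
contact_force: [0.4, 0.5, -0.8]
gripper_width: 0.0157
gripper_force: 45.0
```

```bash
python3 - <<'E'
from h import *
s=r.get_state();print(s["tcp_pos"],s["eef_rot"],s["gripper_width"],s["gripper_force"])
E
```

```text
[0.53374144 0.32827566 0.04677688] [ 1.79994052e+02 -6.15709682e-03 -9.99116529e+01] 0.015675432317328878 44.98869180679321
```

```bash
python3 - <<'E'
from h import *
Y=-99.9
plan([(.53374,.32828,.15,Y),(.49,.29,.18,Y),(.43,.22,.2,Y),(.385,.14,.2,Y),(.40,.03,.2,Y),(.40,-.07,.2,-95.85)],-1)
E
```

```text
[-1, -0.0, 0.0, -0.86, np.float64(-0.0)] rows 2
[-1, 0.377, 0.304, -0.25, np.float64(-0.0)] rows 1
[-1, 0.661, 0.392, -0.167, np.float64(-0.0)] rows 2
[-1, 0.721, 0.255, 0.0, np.float64(-0.0)] rows 2
[-1, 0.881, -0.281, 0.0, np.float64(-0.0)] rows 2
[-1, 0.821, -0.143, 0.0, np.float64(-0.011)] rows 2
```

Call:
drive_tool --increments '[[[-1,0,0,-0.3,0],[-1,0,0,-0.86,0],[-1,0,0,-0.86,0]]]'

```text
time_s: 4.78
tcp_pos: [0.536, 0.3302, 0.1553]
eef_rot: [-179.7, 0.4, -99.9]
contact_force: [-0.5, 0.2, -1.3]
gripper_width: 0.0161
gripper_force: 45.0
```

Call:
drive_tool --increments '[[[-1,0.377,0.304,-0.25,0],[-1,0.377,0.304,-0.25,0]]]'

```text
time_s: 5.03
tcp_pos: [0.4885, 0.2885, 0.1814]
eef_rot: [-180.0, 0.1, -99.9]
contact_force: [-0.2, 0.5, -1.5]
gripper_width: 0.0156
gripper_force: 45.0
```

Call:
drive_tool --increments '[[[-1,0.33,0.2,-0.08,0],[-1,0.661,0.392,-0.167,0],[-1,0.661,0.392,-0.167,0]]]'

```text
time_s: 5.4
tcp_pos: [0.4285, 0.2182, 0.2006]
eef_rot: [180.0, 0.1, -99.9]
contact_force: [1.0, -0.6, -1.8]
gripper_width: 0.0158
gripper_force: 45.0
```

Call:
drive_tool --increments '[[[-1,0.36,0.13,0,0],[-1,0.721,0.255,0,0],[-1,0.721,0.255,0,0]]]'

```text
time_s: 5.78
tcp_pos: [0.3838, 0.1382, 0.1997]
eef_rot: [180.0, -0.0, -100.0]
contact_force: [1.0, 0.2, -1.4]
gripper_width: 0.0159
gripper_force: 45.0
```

Call:
drive_tool --increments '[[[-1,0.44,-0.14,0,0],[-1,0.881,-0.281,0,0],[-1,0.881,-0.281,0,0]]]'

```text
time_s: 6.15
tcp_pos: [0.4006, 0.0278, 0.1997]
eef_rot: [180.0, -0.0, -100.2]
contact_force: [-0.6, -0.4, -2.0]
gripper_width: 0.0155
gripper_force: 45.0
```

Call:
drive_tool --increments '[[[-1,0.41,-0.07,0,-0.006],[-1,0.821,-0.143,0,-0.011],[-1,0.821,-0.143,0,-0.011],[-1,0.821,-0.143,0,-0.011]]]'

```text
time_s: 6.65
tcp_pos: [0.4007, -0.0694, 0.1999]
eef_rot: [180.0, 0.0, -96.0]
contact_force: [0.7, -0.5, -1.1]
gripper_width: 0.0158
gripper_force: 45.0
```

```bash
python3 snap.py wrist w2
```

```text
6.65 [ 0.4006829  -0.06939428  0.19987866] [ 1.79987811e+02  3.64744231e-04 -9.59996886e+01] [ 1.83111227e+01 -4.07340730e+00 -3.40937752e+01 -6.17858750e-03
 -5.99905900e+01 -2.43077205e+01]
```

View pics/w2.png

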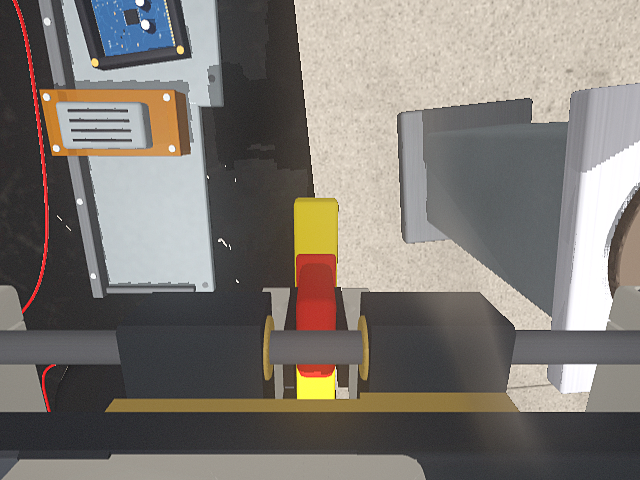

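```bash
python3 -c "
import cv2
im=cv2.imread('pics/w2.png')[0:300,20:240]
cv2.imwrite('pics/w2c.png',cv2.resize(im,(660,900),interpolation=cv2.INTER_CUBIC)[:600])"
```

```text
(no output)
```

View pics/w2c.png

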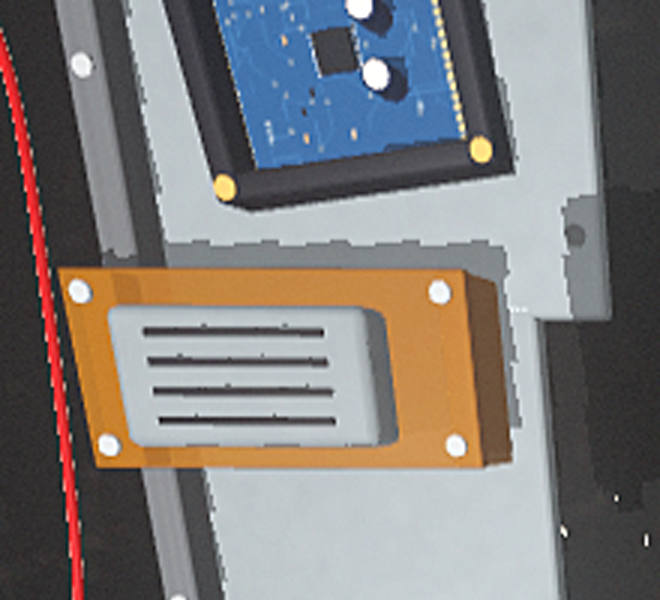

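Enlarged crop: the fence's top edge runs (97,0)→(135,255)→(197,600), and the guard roof's near edge is (463,270)–(483,467). The carrier's front screws are at (224,187) and (480,149).

```bash
python3 - <<'E'
from h import *
import pickle
from scipy.optimize import least_squares
m=pickle.load(open("pics/w2.pkl","rb"))
A=lambda l:np.array(l)/3+[20,0]
F=back("w",A([[97,0],[135,255],[175,467],[197,600]]),.024,m)[:,:2]
G=back("w",A([[463,270],[483,467],[513,462]]),[.042,.042,.010],m)[:,:2]
N=back("w",np.array([[214,291],[203,108],[223,106]]),.010,m)[:,:2]
def T(p,X):
    c,s=np.cos(p[2]),np.sin(p[2]);return (X-p[:2])@np.array([[c,-s],[s,c]])*1000
def res(p):
    f,g,n=T(p,F),T(p,G),T(p,N)
    return np.r_[f[:,0]-42,g[:,0]+50,g[:,1]-[0,50,50],n[:,0]-[-60,-60,-80],n[0,1]-183]
q=least_squares(res,[.548,-.198,-.1],loss="soft_l1");p=q.x
print(p[:2],np.degrees(p[2]));print(res(p).round(1))
S=back("w",A([[224,187],[480,149]]),.026,m)[:,:2];s=T(p,S);print("screws",s)
d=s[0]-s[1];print("car ang",np.degrees(np.arctan2(d[1],d[0])),"mid front",s.mean(0))
E
```

```text
[ 0.54681598 -0.19593675] -6.5169650965458805
[-0.   1.4  0.3  0.5 -0.8 -1.2  1.1  1.  -0.1  0.2 -0.2 -2.5  0.3 -1.4]
screws [[ 15.69533318 -20.3529418 ]
 [-52.45900884 -29.98706361]]
car ang 8.045875384054847 mid front [-18.38183783 -25.1700027 ]
```

```bash
python3 - <<'E'
from h import *
plan([(.40,-.18,.18,-96.3),(.42,-.285,.15,-96.3),(.445,-.3175,.09,-96.3),(.445,-.3175,.0555,-96.3)],-1)
E
```

```text
[-1, 0.92, -0.09, 0.166, np.float64(0.001)] rows 2
[-1, 0.852, -0.262, 0.25, np.float64(0.0)] rows 2
[-1, 0.246, -0.237, 0.5, np.float64(0.0)] rows 2
[-1, 0.0, 0.0, 0.288, np.float64(0.0)] rows 1
```

Call:
drive_tool --increments '[[[-1,0.46,-0.045,0.08,0.001],[-1,0.92,-0.09,0.166,0.001],[-1,0.92,-0.09,0.166,0.001]]]'

```text
time_s: 7.08
tcp_pos: [0.3991, -0.1823, 0.1792]
eef_rot: [179.9, -0.0, -96.5]
contact_force: [-1.2, 0.6, -1.8]
gripper_width: 0.0158
gripper_force: 45.0
```

Call:
drive_tool --increments '[[[-1,0.43,-0.13,0.12,0],[-1,0.852,-0.262,0.25,0],[-1,0.852,-0.262,0.25,0]]]'

```text
time_s: 7.45
tcp_pos: [0.4202, -0.2867, 0.1485]
eef_rot: [179.8, 0.0, -96.4]
contact_force: [-0.6, 0.9, -2.2]
gripper_width: 0.0154
gripper_force: 45.0
```

Call:
drive_tool --increments '[[[-1,0.12,-0.12,0.25,0],[-1,0.246,-0.237,0.5,0],[-1,0.246,-0.237,0.5,0]]]'

```text
time_s: 7.82
tcp_pos: [0.4446, -0.3167, 0.0881]
eef_rot: [179.8, 0.0, -96.2]
contact_force: [-0.8, -0.3, -1.0]
gripper_width: 0.0154
gripper_force: 45.0
```

Call:
drive_tool --increments '[[[-1,0,0,0.144,0],[-1,0,0,0.288,0],[-1,0,0,0.288,0],[-1,0,0,0.288,0]]]'

```text
time_s: 8.32
tcp_pos: [0.4453, -0.3177, 0.057]
eef_rot: [-179.9, -0.0, -96.2]
contact_force: [-0.2, 1.0, -0.1]
gripper_width: 0.016
gripper_force: 45.0
```

Call:
drive_tool --increments '[[[-1,0,-0.04,0,0],[-1,0,-0.08,0,0],[-1,0,-0.12,0,0],[-1,0,-0.16,0,0],[-1,0,-0.16,0,0]]]'

```text
time_s: 8.95
tcp_pos: [0.4638, -0.3206, 0.0555]
eef_rot: [180.0, -0.0, -96.3]
contact_force: [-0.3, 0.9, -1.8]
gripper_width: 0.0158
gripper_force: 45.0
```

Call:
drive_tool --increments '[[[-1,0,-0.02,0,0],[-1,0,-0.04,0,0],[-1,0,-0.06,0,0],[-1,0,-0.08,0,0],[-1,0,-0.09,0,0]]]'

```text
time_s: 9.57
tcp_pos: [0.4743, -0.3217, 0.0556]
eef_rot: [180.0, -0.0, -96.3]
contact_force: [-0.6, -0.2, -1.3]
gripper_width: 0.0158
gripper_force: 45.0
```

```bash
cat > st.py <<'E'
from h import *
o=np.array([.547,-.196]);a=np.radians(-6.3);R=np.array([[np.cos(a),-np.sin(a)],[np.sin(a),np.cos(a)]])
s=r.get_state();p=s["tcp_pos"];print(s["time_s"],p,s["eef_rot"],"tun",(R.T@(p[:2]-o)*1000).round(1),"F",(R.T@s["contact_force"][:2]).round(1),s["contact_force"][2],"M",np.round(s["moment"],2))
E
python3 st.py; python3 snap.py top t1
```

```text
9.575 [ 0.47427552 -0.32172594  0.05562992] [ 1.79997437e+02 -2.13754382e-04 -9.63090606e+01] tun [ -58.5 -132.9] F [-0.6 -0.2] -1.2514032094675707 M [0.16 0.35 0.03]
9.575 [ 0.47427552 -0.32172594  0.05562992] [ 1.79997437e+02 -2.13754382e-04 -9.63090606e+01] [-1.45982060e+01  2.15016446e+01 -2.49230625e+01  8.42925746e-04
 -4.35777985e+01  8.28853471e+00]
```

```bash
python3 -c "
import cv2
im=cv2.imread('pics/t1.png')[210:330,360:540]
cv2.imwrite('pics/t1c.png',cv2.resize(im,None,fx=4,fy=4,interpolation=cv2.INTER_CUBIC))"
```

```text
(no output)
```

View pics/t1c.png

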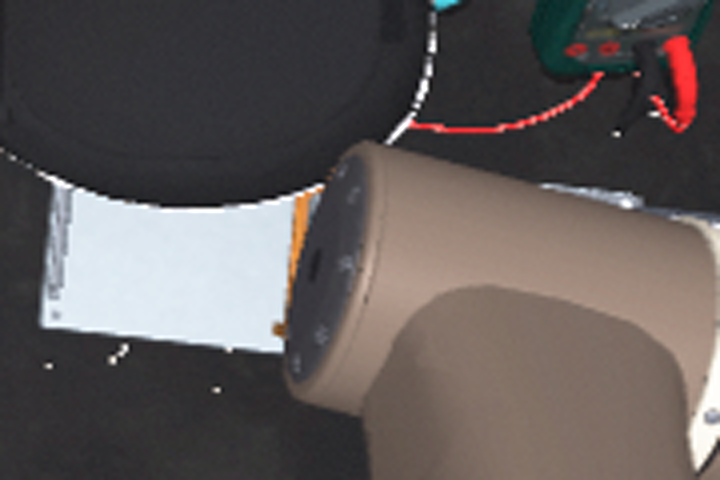

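The top view is blocked by the arm here, so I go on by force, with small steps toward the fence.

Call:
drive_tool --increments '[[[-1,0,-0.02,0,0],[-1,0,-0.04,0,0],[-1,0,-0.06,0,0],[-1,0,-0.075,0,0]]]'

```text
time_s: 10.12
tcp_pos: [0.4832, -0.3228, 0.0556]
eef_rot: [180.0, -0.0, -96.3]
contact_force: [-1.2, 1.3, -1.5]
gripper_width: 0.0154
gripper_force: 45.0
```

Call:
drive_tool --increments '[[[-1,0,-0.01,0,0],[-1,0,-0.02,0,0],[-1,0,-0.02,0,0]]]'

```text
time_s: 10.5
tcp_pos: [0.4856, -0.323, 0.0556]
eef_rot: [-180.0, -0.0, -96.3]
contact_force: [-0.8, 0.5, -2.4]
gripper_width: 0.0156
gripper_force: 45.0
```

```bash
python3 st.py
```

```text
10.5 [ 0.48564451 -0.32299658  0.05564983] [-1.79984970e+02 -1.47819532e-03 -9.63119690e+01] tun [ -47. -133.] F [-0.9  0.4] -2.402718270878578 M [0.01 0.27 0.05]
```

Call:
drive_tool --increments '[[[-1,0,-0.008,0,0],[-1,0,-0.015,0,0],[-1,0,-0.015,0,0]]]'

```text
time_s: 10.88
tcp_pos: [0.4874, -0.3232, 0.0556]
eef_rot: [-180.0, -0.0, -96.3]
contact_force: [0.1, 1.1, -0.2]
gripper_width: 0.0157
gripper_force: 45.0
```

Call:
drive_tool --increments '[[[-1,0,-0.008,0,0],[-1,0,-0.015,0,0],[-1,0,-0.015,0,0]]]'

```text
time_s: 11.25
tcp_pos: [0.4892, -0.3234, 0.0556]
eef_rot: [-180.0, 0.0, -96.3]
contact_force: [-1.1, 0.0, -1.3]
gripper_width: 0.0156
gripper_force: 45.0
```

```bash
python3 st.py
```

```text
11.25 [ 0.48920534 -0.32337328  0.05564065] [-1.79988357e+02  1.66853158e-04 -9.63123799e+01] tun [ -43.5 -132.9] F [-1.  -0.1] -1.3178886843717952 M [0.08 0.28 0.04]
```

```bash
python3 snap.py scene s1; python3 -c "
import cv2
im=cv2.imread('pics/s1.png')[140:250,320:450]
cv2.imwrite('pics/s1c.png',cv2.resize(im,None,fx=5,fy=5,interpolation=cv2.INTER_CUBIC))"
```

```text
11.25 [ 0.48920534 -0.32337328  0.05564065] [-1.79988357e+02  1.66853158e-04 -9.63123799e+01] [-1.43757071e+01  2.25163115e+01 -2.31938719e+01 -2.57593102e-03
 -4.42783119e+01  8.06517129e+00]
```

View pics/s1c.png

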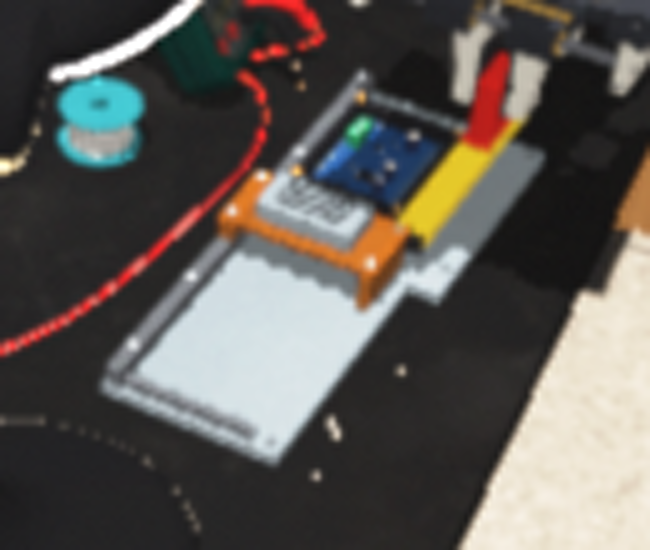

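Scene crop: the bar lies along the carrier's near side with its tip at (425,240), short of the guard wall at (405,235). The carrier is nearly at the fence. I continue in 1 mm steps.

Call:
drive_tool --increments '[[[-1,0,-0.01,0,0],[-1,0,-0.01,0,0]]]'

```text
time_s: 11.55
tcp_pos: [0.4897, -0.3235, 0.0555]
eef_rot: [179.9, 0.0, -96.3]
contact_force: [-3.0, -0.3, -0.3]
gripper_width: 0.0158
gripper_force: 45.0
```

Call:
drive_tool --increments '[[[-1,0,-0.01,0,0],[-1,0,-0.01,0,0]]]'

```text
time_s: 11.8
tcp_pos: [0.49, -0.3235, 0.0553]
eef_rot: [179.8, 0.0, -96.3]
contact_force: [-5.2, -1.0, 1.8]
gripper_width: 0.0156
gripper_force: 45.0
```

```bash
python3 st.py
```

```text
11.8 [ 0.48996839 -0.32351519  0.05532195] [ 1.79836762e+02  1.57200983e-02 -9.63127027e+01] tun [ -42.7 -133. ] F [-5.  -1.6] 1.7988647545060164 M [-0.16  2.29  0.27]
```

Call:
drive_tool --increments '[[[-1,0,-0.01,0,0],[-1,0,-0.015,0,0],[-1,0,-0.015,0,0]]]'

```text
time_s: 12.18
tcp_pos: [0.4901, -0.3235, 0.0549]
eef_rot: [179.7, 0.0, -96.3]
contact_force: [-9.0, -0.6, 2.1]
gripper_width: 0.0159
gripper_force: 45.0
```

```bash
python3 st.py
```

```text
12.175 [ 0.49012041 -0.32345833  0.05493076] [ 1.79667258e+02  4.39257090e-02 -9.63366004e+01] tun [ -42.5 -132.9] F [-8.9 -1.5] 2.1392206652783097 M [0.01 3.64 0.36]
```

Call:
drive_tool --increments '[[[-1,0,0.03,0,0],[-1,0,0.1,0,0],[-1,0,0.2,0,0],[-1,0,0.3,0,0],[-1,0,0.3,0,0]]]'

```text
time_s: 12.8
tcp_pos: [0.4564, -0.3197, 0.0559]
eef_rot: [-180.0, 0.0, -96.3]
contact_force: [0.2, 0.6, -1.6]
gripper_width: 0.016
gripper_force: 45.0
```

Call:
drive_tool --increments '[[[-1,0,0,-0.25,0],[-1,0,0,-0.5,0],[-1,0,0,-0.5,0],[-1,0,0,-0.5,0]]]'

```text
time_s: 13.3
tcp_pos: [0.4573, -0.3197, 0.1153]
eef_rot: [-180.0, 0.0, -96.3]
contact_force: [-0.2, -0.8, -1.4]
gripper_width: 0.0154
gripper_force: 45.0
```

```bash
python3 st.py; python3 - <<'E'
from st import *
W=lambda x,y:o+R@np.array([x,y])/1000
plan([(*W(-60,-200),.115,-96.3),(*W(6,-254),.115,-96.3),(*W(6,-254),.0557,-96.3)],-1)
E
```

```text
13.3 [ 0.45731833 -0.31968877  0.11533697] [-1.79998140e+02  1.56738497e-02 -9.63186817e+01] tun [ -75.6 -132.8] F [-0.1 -0.8] -1.3622763362356285 M [-0.03  0.14  0.02]
13.3 [ 0.45731833 -0.31968877  0.11533697] [-1.79998140e+02  1.56738497e-02 -9.63186817e+01] tun [ -75.6 -132.8] F [-0.1 -0.8] -1.3622763362356285 M [-0.03  0.14  0.02]
[-1, 0.56, -0.13, 0.003, np.float64(-0.0)] rows 2
[-1, 0.45, -0.55, -0.0, np.float64(-0.0)] rows 2
[-1, -0.0, -0.0, 0.494, np.float64(-0.0)] rows 1
```

Call:
drive_tool --increments '[[[-1,0.28,-0.065,0,0],[-1,0.56,-0.13,0,0],[-1,0.56,-0.13,0,0]]]'

```text
time_s: 13.68
tcp_pos: [0.4651, -0.3898, 0.1139]
eef_rot: [179.9, 0.0, -96.4]
contact_force: [0.2, 0.2, -1.4]
gripper_width: 0.0155
gripper_force: 45.0
```

Call:
drive_tool --increments '[[[-1,0.225,-0.275,0,0],[-1,0.45,-0.55,0,0],[-1,0.45,-0.55,0,0],[-1,0.45,-0.55,0,0]]]'

```text
time_s: 14.18
tcp_pos: [0.5244, -0.4483, 0.1141]
eef_rot: [179.9, 0.1, -96.3]
contact_force: [0.9, 0.8, -0.9]
gripper_width: 0.016
gripper_force: 45.0
```

```bash
python3 st.py;python3 snap.py top t2; python3 -c "
import cv2
im=cv2.imread('pics/t2.png')[225:325,365:525]
cv2.imwrite('pics/t2c.png',cv2.resize(im,None,fx=5,fy=5,interpolation=cv2.INTER_CUBIC))"
```

```text
14.175 [ 0.52440129 -0.44828716  0.11412459] [ 1.79863197e+02  7.40788063e-02 -9.63226864e+01] tun [   5.2 -253.2] F [0.8 0.9] -0.8554749424828267 M [ 0.03  0.13 -0.01]
14.175 [ 0.52440129 -0.44828716  0.11412459] [ 1.79863197e+02  7.40788063e-02 -9.63226864e+01] [-2.43995268e+01  2.72058699e+01 -5.80773932e+00 -3.33018242e-02
 -5.71394318e+01  1.80950357e+01]
```

View pics/t2c.png

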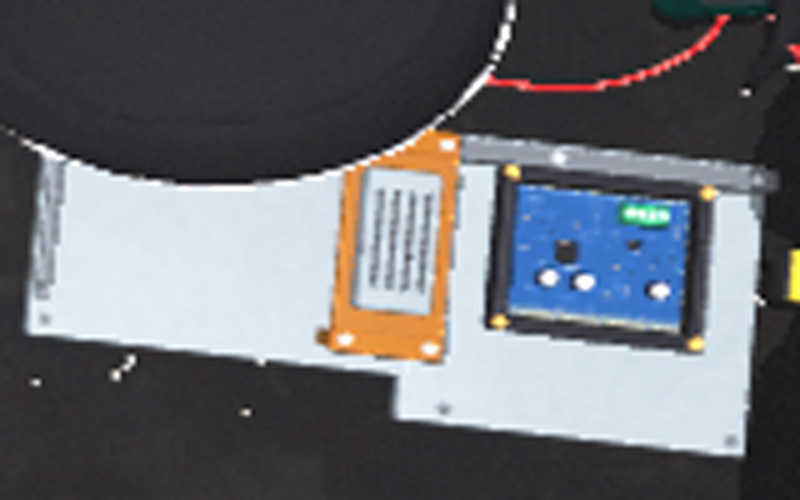

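The carrier is now flush and square along the fence (screws at (512,172), (708,193), (696,344), (500,321)). The stick tip is at (790,275), 80 px behind it.

```bash
python3 - <<'E'
from st import *
A=lambda l:np.array(l)/5+[365,225]
c=back("top",A([[512,172],[708,193],[696,344],[500,321]]),.026)
o2,a2,e=fit([[33,43],[33,-43],[-33,-43],[-33,43]],c);print(o2,np.degrees(a2),R.T@(o2-o)*1000)
t=back("top",A([[790,275]]),.075)[0];print("tip",R.T@(t[:2]-o)*1000)
W=lambda x,y:o+R@np.array([x,y])/1000
plan([(*W(5,-252),.0557,-96.3)],-1)
E
```

```text
14.225 [ 0.52442071 -0.44824258  0.11469126] [ 1.79902095e+02  5.56593102e-02 -9.63063978e+01] tun [   5.2 -253.2] F [-1.2  0.3] -1.3785888826418087 M [ 0.01  0.16 -0.  ]
[ 0.54396019 -0.27141929] -6.136975549741586 [  5.25462728 -75.29740406]
tip [   4.40605096 -139.07615029]
[-1, -0.01, 0.002, 0.492, np.float64(-0.0)] rows 1
```

Call:
drive_tool --increments '[[[-1,0,0,0.25,0],[-1,0,0,0.492,0],[-1,0,0,0.492,0],[-1,0,0,0.492,0]]]'

```text
time_s: 14.72
tcp_pos: [0.5255, -0.4492, 0.0579]
eef_rot: [-180.0, -0.0, -96.3]
contact_force: [0.1, -0.1, -0.9]
gripper_width: 0.0158
gripper_force: 45.0
```

Call:
drive_tool --increments '[[[-1,-0.08,0,0,0],[-1,-0.16,0,0,0],[-1,-0.25,0,0,0],[-1,-0.33,0,0,0],[-1,-0.4,0,0,0]]]'

```text
time_s: 15.35
tcp_pos: [0.5307, -0.4008, 0.0567]
eef_rot: [-180.0, -0.0, -96.3]
contact_force: [-0.2, -0.7, -0.4]
gripper_width: 0.0158
gripper_force: 45.0
```

Call:
drive_tool --increments '[[[-1,-0.08,0,0,0],[-1,-0.16,0,0,0],[-1,-0.25,0,0,0],[-1,-0.33,0,0,0],[-1,-0.4,0,0,0]]]'

```text
time_s: 15.98
tcp_pos: [0.5358, -0.3532, 0.0566]
eef_rot: [180.0, 0.0, -96.3]
contact_force: [0.4, -0.7, -0.9]
gripper_width: 0.0157
gripper_force: 45.0
```

```bash
python3 st.py;python3 snap.py scene s2; python3 -c "
import cv2
im=cv2.imread('pics/s2.png')[60:260,280:480]
cv2.imwrite('pics/s2c.png',cv2.resize(im,None,fx=3,fy=3,interpolation=cv2.INTER_CUBIC))"
```

```text
15.975 [ 0.53581755 -0.35317536  0.05659406] [ 1.79993489e+02  1.97782198e-03 -9.63015343e+01] tun [   6.1 -157.5] F [ 0.5 -0.7] -0.9262839225175142 M [-0.38  0.12  0.03]
15.975 [ 0.53581755 -0.35317536  0.05659406] [ 1.79993489e+02  1.97782198e-03 -9.63015343e+01] [-1.60007559e+01  2.66858605e+01 -1.57265959e+01 -1.15473736e-03
 -4.75942945e+01  9.70000049e+00]
```

View pics/s2c.png

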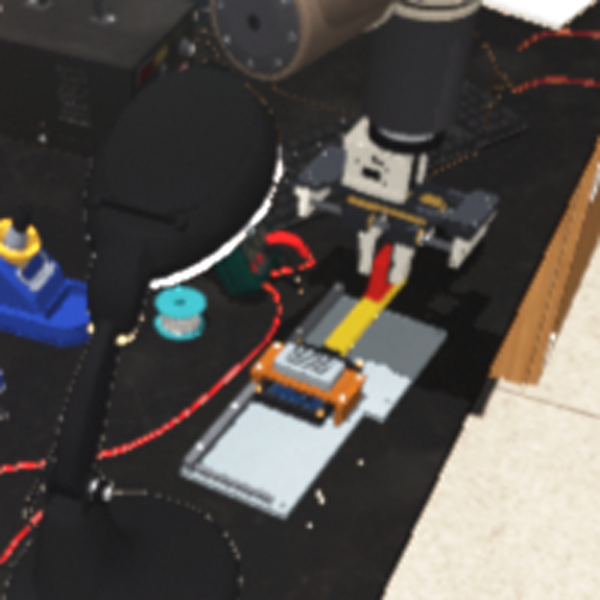

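Scene crop: the carrier's front is coming out of the guard at (300,405), running straight along the fence, and the arm is clear of the lamp head. I keep pushing.

Call:
drive_tool --increments '[[[-1,-0.08,0,0,0],[-1,-0.16,0,0,0],[-1,-0.24,0,0,0],[-1,-0.32,0,0,0],[-1,-0.38,0,0,0]]]'

```text
time_s: 16.65
tcp_pos: [0.5409, -0.3078, 0.0566]
eef_rot: [-180.0, 0.0, -96.3]
contact_force: [-0.1, -0.6, -1.0]
gripper_width: 0.0152
gripper_force: 45.0
```

Call:
drive_tool --increments '[[[-1,-0.06,0,0,0],[-1,-0.12,0,0,0],[-1,-0.18,0,0,0],[-1,-0.24,0,0,0],[-1,-0.24,0,0,0]]]'

```text
time_s: 17.27
tcp_pos: [0.5441, -0.2793, 0.0566]
eef_rot: [-180.0, 0.0, -96.3]
contact_force: [-0.2, -0.6, -1.2]
gripper_width: 0.0155
gripper_force: 45.0
```

```bash
python3 st.py
```

```text
17.275 [ 0.54407419 -0.27933597  0.0566144 ] [-1.79998013e+02  9.14464502e-03 -9.62778366e+01] tun [  6.2 -83.2] F [-0.2 -0.6] -1.174456734219711 M [-0.04  0.11  0.02]
```

Call:
drive_tool --increments '[[[-1,-0.05,0,0,0],[-1,-0.1,0,0,0],[-1,-0.15,0,0,0],[-1,-0.2,0,0,0],[-1,-0.2,0,0,0]]]'

```text
time_s: 17.9
tcp_pos: [0.5467, -0.2555, 0.0566]
eef_rot: [-180.0, 0.0, -96.3]
contact_force: [0.7, 0.0, -1.8]
gripper_width: 0.0159
gripper_force: 45.0
```

```bash
python3 st.py;python3 snap.py top t3; python3 snap.py scene s3; python3 -c "
import cv2,numpy as np
a=cv2.imread('pics/t3.png')[240:320,360:480];b=cv2.imread('pics/s3.png')[155:245,330:430]
c=np.zeros((600,800,3),np.uint8);a=cv2.resize(a,(420,280),interpolation=3);b=cv2.resize(b,(600,540),interpolation=3)
c[:280,:420]=a;c[60:,200:]=0;c[:280,:420]=a
d=cv2.resize(b,(380,342));c[:342,420:]=d;cv2.imwrite('pics/c3.png',c[:342])"
```

```text
17.9 [ 0.54669552 -0.25547395  0.05660491] [-1.79997907e+02  1.04444187e-02 -9.62773628e+01] tun [  6.2 -59.1] F [0.7 0.1] -1.7859139356817533 M [0.   0.11 0.05]
17.9 [ 0.54669552 -0.25547395  0.05660491] [-1.79997907e+02  1.04444187e-02 -9.62773628e+01] [-6.52113100e+00  2.37540095e+01 -2.08868592e+01 -1.46918192e-02
 -4.53570839e+01  2.54091602e-01]
17.95 [ 0.54666875 -0.25568523  0.05659355] [-1.79999526e+02  9.16289867e-03 -9.62849157e+01] [-6.54162795e+00  2.37603631e+01 -2.08785606e+01 -1.28803500e-02
 -4.53606442e+01  2.65762488e-01]
```

View pics/c3.png

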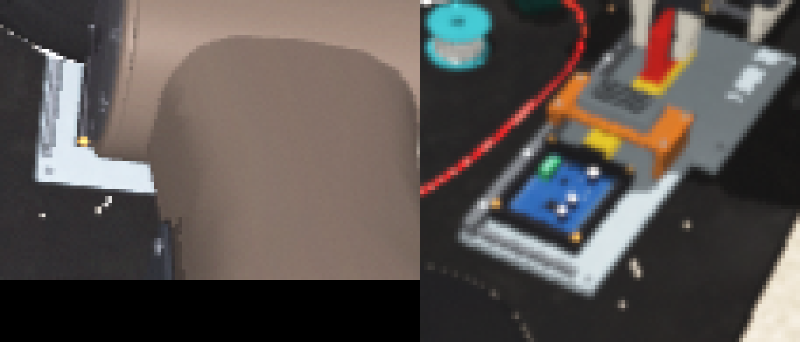

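The carrier is fully out past the guard on the outfeed bed, with the stick's tip showing behind it and a front screw at (83,142) in the top crop. I check the number and plan the withdrawal.

```bash
python3 - <<'E'
from st import *
t=back("top",[[360+83/3.5,240+142/3.5]],.026)[0];q=R.T@(t[:2]-o)*1000;print("screw",q,"mid y",q[1]-43)
W=lambda x,y:o+R@np.array([x,y])/1000
b=(*W(6.2,-175),.0566,-96.3);c=(*W(6.2,-230),.0566,-96.3);
plan([b,c,(*W(6.2,-232),.13,-96.3),(*W(-80,-195),.17,-96.3),(.40,-.30,.2,-96.3),(.40,-.185,.2,-98),(.40,-.07,.2,-99.9),(.40,.03,.2,-99.9),(.384,.14,.2,-99.9),(.43,.22,.2,-99.9),(.49,.29,.18,-99.9),(.53374,.32828,.12,-99.9)],-1)
E
```

```text
18.0 [ 0.54661809 -0.25588332  0.05656171] [ 1.79996718e+02  5.00781043e-03 -9.62957460e+01] tun [  6.2 -59.6] F [0.8 0.5] -0.7689692901860274 M [ 0.02  0.08 -0.05]
screw [-30.45698323 154.34718016] mid y 111.34718016193361
[-1, 0.962, 0.0, -0.0, np.float64(0.0)] rows 2
[-1, 0.458, 0.0, -0.0, np.float64(0.0)] rows 1
[-1, 0.017, 0.0, -0.612, np.float64(0.0)] rows 2
[-1, -0.308, 0.718, -0.333, np.float64(0.0)] rows 2
[-1, -0.63, 0.456, -0.25, np.float64(0.0)] rows 2
[-1, -0.952, 0.105, -0.0, np.float64(0.005)] rows 2
[-1, -0.949, 0.135, -0.0, np.float64(0.005)] rows 2
[-1, -0.821, 0.143, -0.0, np.float64(0.0)] rows 2
[-1, -0.88, 0.289, -0.0, np.float64(0.0)] rows 2
[-1, -0.723, -0.263, -0.0, np.float64(0.0)] rows 2
[-1, -0.66, -0.392, 0.166, np.float64(0.0)] rows 2
[-1, -0.377, -0.304, 0.5, np.float64(0.0)] rows 2
```

Call:
drive_tool --increments '[[[-1,0.15,0,0,0],[-1,0.4,0,0,0],[-1,0.7,0,0,0],[-1,0.962,0,0,0],[-1,0.962,0,0,0]]]'

```text
time_s: 18.62
tcp_pos: [0.533, -0.3736, 0.0562]
eef_rot: [180.0, -0.0, -96.5]
contact_force: [-0.5, 0.9, -1.4]
gripper_width: 0.0157
gripper_force: 45.0
```

Call:
drive_tool --increments '[[[-1,0.23,0,0,0],[-1,0.458,0,0,0],[-1,0.458,0,0,0]]]'

```text
time_s: 19.0
tcp_pos: [0.5272, -0.427, 0.0562]
eef_rot: [180.0, -0.0, -96.4]
contact_force: [0.2, 0.7, -1.0]
gripper_width: 0.0157
gripper_force: 45.0
```

Call:
drive_tool --increments '[[[-1,0.017,0,-0.3,0],[-1,0.017,0,-0.612,0],[-1,0.017,0,-0.612,0]]]'

```text
time_s: 19.38
tcp_pos: [0.5295, -0.428, 0.1338]
eef_rot: [-179.7, -0.1, -96.3]
contact_force: [0.6, 0.2, -1.3]
gripper_width: 0.0159
gripper_force: 45.0
```

Call:
drive_tool --increments '[[[-1,-0.15,0.36,-0.17,0],[-1,-0.308,0.718,-0.333,0],[-1,-0.308,0.718,-0.333,0]]]'

```text
time_s: 19.75
tcp_pos: [0.4441, -0.3797, 0.1714]
eef_rot: [-179.9, 0.0, -96.3]
contact_force: [-0.1, 0.2, -0.3]
gripper_width: 0.0158
gripper_force: 45.0
```

Call:
drive_tool --increments '[[[-1,-0.31,0.23,-0.12,0],[-1,-0.63,0.456,-0.25,0],[-1,-0.63,0.456,-0.25,0]]]'

```text
time_s: 20.12
tcp_pos: [0.3993, -0.2982, 0.2008]
eef_rot: [-179.9, 0.0, -96.2]
contact_force: [1.0, -0.7, -0.8]
gripper_width: 0.0156
gripper_force: 45.0
```

Call:
drive_tool --increments '[[[-1,-0.47,0.05,0,0.005],[-1,-0.952,0.105,0,0.005],[-1,-0.952,0.105,0,0.005]]]'

```text
time_s: 20.5
tcp_pos: [0.4006, -0.1822, 0.1996]
eef_rot: [-180.0, 0.0, -97.8]
contact_force: [-0.5, -0.2, -2.0]
gripper_width: 0.0155
gripper_force: 45.0
```

Call:
drive_tool --increments '[[[-1,-0.47,0.07,0,0.005],[-1,-0.949,0.135,0,0.005],[-1,-0.949,0.135,0,0.005]]]'

```text
time_s: 20.88
tcp_pos: [0.4009, -0.0673, 0.1998]
eef_rot: [-180.0, 0.0, -99.6]
contact_force: [0.7, -1.0, -1.1]
gripper_width: 0.0157
gripper_force: 45.0
```

Call:
drive_tool --increments '[[[-1,-0.41,0.07,0,0],[-1,-0.821,0.143,0,0],[-1,-0.821,0.143,0,0]]]'

```text
time_s: 21.25
tcp_pos: [0.4009, 0.0316, 0.1997]
eef_rot: [180.0, -0.0, -99.7]
contact_force: [-0.3, -0.4, -1.4]
gripper_width: 0.0159
gripper_force: 45.0
```

Call:
drive_tool --increments '[[[-1,-0.44,0.145,0,0],[-1,-0.88,0.289,0,0],[-1,-0.88,0.289,0,0]]]'

```text
time_s: 21.62
tcp_pos: [0.3847, 0.1417, 0.1997]
eef_rot: [180.0, -0.0, -99.8]
contact_force: [0.9, -1.1, -1.1]
gripper_width: 0.016
gripper_force: 45.0
```

Call:
drive_tool --increments '[[[-1,-0.36,-0.13,0,0],[-1,-0.723,-0.263,0,0],[-1,-0.723,-0.263,0,0]]]'

```text
time_s: 22.0
tcp_pos: [0.4324, 0.2203, 0.1989]
eef_rot: [180.0, -0.1, -99.9]
contact_force: [-0.9, -1.7, -2.2]
gripper_width: 0.0158
gripper_force: 45.0
```

```bash
python3 - <<'E'
from h import *
s=r.get_state();print(s["time_s"],s["tcp_pos"],s["eef_rot"])
plan([(.49,.29,.18,-99.9),(.53374,.32828,.12,-99.9),(.53374,.32828,.06,-99.9)],-1)
E
```

```text
22.0 [0.43236978 0.2203227  0.19886613] [ 1.79968625e+02 -9.95439346e-02 -9.99494308e+01]
[-1, -0.655, -0.373, 0.157, np.float64(-0.0)] rows 2
[-1, -0.377, -0.304, 0.5, np.float64(-0.0)] rows 2
[-1, -0.0, 0.0, 0.5, np.float64(-0.0)] rows 1
```

Call:
drive_tool --increments '[[[-1,-0.33,-0.19,0.08,0],[-1,-0.655,-0.373,0.157,0],[-1,-0.655,-0.373,0.157,0]]]'

```text
time_s: 22.38
tcp_pos: [0.4896, 0.2889, 0.1788]
eef_rot: [179.9, -0.2, -100.0]
contact_force: [-1.2, -1.2, -1.8]
gripper_width: 0.0157
gripper_force: 45.0
```

Call:
drive_tool --increments '[[[-1,-0.19,-0.15,0.25,0],[-1,-0.377,-0.304,0.5,0],[-1,-0.377,-0.304,0.5,0]]]'

```text
time_s: 22.75
tcp_pos: [0.5316, 0.3253, 0.1176]
eef_rot: [179.8, -0.3, -100.0]
contact_force: [-0.1, -0.3, -1.0]
gripper_width: 0.0157
gripper_force: 45.0
```

Call:
drive_tool --increments '[[[-1,0,0,0.25,0],[-1,0,0,0.45,0],[-1,0,0,0.45,0],[-1,0,0,0.45,0],[-1,0,0,0.45,0]]]'

```text
time_s: 23.38
tcp_pos: [0.5322, 0.3281, 0.0688]
eef_rot: [-179.9, 0.1, -99.9]
contact_force: [0.4, 0.2, -1.2]
gripper_width: 0.0157
gripper_force: 45.0
```

```bash
python3 - <<'E'
from h import *
s=r.get_state();print(s["time_s"],s["tcp_pos"],s["eef_rot"],s["contact_force"])
plan([(.53374,.32828,.0476,-99.9)],-1)
E
```

```text
23.375 [0.53216262 0.32809847 0.06880207] [-1.79921362e+02  1.08961564e-01 -9.99173647e+01] [ 0.38485245  0.20206039 -1.16640959]
[-1, -0.004, -0.013, 0.177, np.float64(-0.0)] rows 1
```

Call:
drive_tool --increments '[[[-1,-0.004,-0.013,0.06,0],[-1,-0.004,-0.013,0.11,0],[-1,-0.004,-0.013,0.15,0],[-1,-0.004,-0.013,0.174,0],[-1,-0.004,-0.013,0.174,0]]]'

```text
time_s: 24.0
tcp_pos: [0.5329, 0.328, 0.0467]
eef_rot: [180.0, -0.0, -99.9]
contact_force: [-1.7, -0.5, 4.8]
gripper_width: 0.0161
gripper_force: 45.0
```

Call:
drive_tool --increments '[[[-1,0,0,0.004,0],[-1,0,0,0.008,0],[-1,0,0,0.008,0]]]'

```text
time_s: 24.38
tcp_pos: [0.533, 0.3281, 0.0466]
eef_rot: [-180.0, -0.0, -99.9]
contact_force: [-4.5, -0.9, 10.8]
gripper_width: 0.016
gripper_force: 45.0
```

Call:
drive_tool --increments '[[[-1,0,0,-0.012,0],[-1,0,0,-0.012,0]]]'

```text
time_s: 24.62
tcp_pos: [0.5332, 0.3283, 0.0468]
eef_rot: [-180.0, 0.0, -99.9]
contact_force: [-1.0, 0.4, 1.6]
gripper_width: 0.0154
gripper_force: 45.0
```

Call:
drive_tool --increments '[[[1,0,0,0,0],[1,0,0,0,0],[1,0,0,0,0],[1,0,0,0,0],[1,0,0,0,0]]]'

```text
time_s: 25.25
tcp_pos: [0.5331, 0.3281, 0.0468]
eef_rot: [180.0, -0.0, -99.9]
contact_force: [-0.2, 0.1, 0.9]
gripper_width: 0.0604
gripper_force: 0.0
```

Call:
drive_tool --increments '[[[1,0,0,0,0],[1,0,0,0,0],[1,0,0,-0.2,0],[1,0,0,-0.5,0],[1,0,0,-0.8,0]]]'

```text
time_s: 25.88
tcp_pos: [0.5329, 0.3279, 0.1436]
eef_rot: [180.0, -0.0, -99.9]
contact_force: [-0.1, 0.0, 0.4]
gripper_width: 0.0878
gripper_force: 0.0
```

Call:
drive_tool --increments '[[[1,0.3,0.5,-0.7,0],[1,0.6,0.9,-0.7,0],[1,0.6,0.9,-0.7,0],[1,0.6,0.9,-0.7,0]]]'

```text
time_s: 26.38
tcp_pos: [0.4132, 0.2754, 0.2288]
eef_rot: [-179.9, 0.2, -99.8]
contact_force: [0.1, 1.0, -1.4]
gripper_width: 0.0877
gripper_force: 0.0
```

```bash
python3 snap.py top t4; python3 - <<'E'
from h import *
im=cv2.imread("pics/t4.png");i0=cv2.imread("pics/top0.png")
def yel(i):
    h=cv2.cvtColor(i[235:310,160:270],cv2.COLOR_BGR2HSV);m=cv2.inRange(h,(20,120,120),(35,255,255));y,x=np.nonzero(m);return len(x),x.mean()+160,y.mean()+235,x.min()+160,x.max()+160,y.min()+235,y.max()+235
print(yel(i0));print(yel(im))
d=cv2.absdiff(im,i0).max(2)>60;n,_,st,_=cv2.connectedComponentsWithStats(cv2.morphologyEx(d.astype(np.uint8),cv2.MORPH_CLOSE,np.ones((5,5))))
print([x.tolist() for x in st[1:] if x[4]>15])
p=back("top",[[413,287]],.03);print(p)
print(r.get_state()["contact_force"],r.get_state()["gripper_width"])
E
```

```text
26.375 [0.41318867 0.27537745 0.22883602] [-179.91353725    0.2112514   -99.84536766] [ 5.63999696e+01  3.79976028e+00 -2.21939941e+01 -6.64232641e-03
 -6.37780629e+01 -6.62425736e+01]
(320, np.float64(211.028125), np.float64(277.065625), np.int64(175), np.int64(245), np.int64(267), np.int64(287))
(278, np.float64(212.51438848920864), np.float64(277.726618705036), np.int64(175), np.int64(245), np.int64(267), np.int64(287))
[[381, 259, 46, 28, 998], [177, 266, 68, 13, 117], [460, 267, 46, 35, 1499], [210, 281, 30, 7, 40], [39, 292, 213, 188, 18733], [338, 381, 60, 15, 764], [298, 448, 49, 2, 53], [387, 449, 50, 28, 99], [315, 467, 31, 13, 219]]
[[ 0.5193339 -0.1051274  0.03     ]]
[-0.37225085  0.69068311  0.26756556] 0.08796872518113079
```

```bash
python3 -c "
from plant import job
print(job.close_job())"
```

```text
the job is handed in; nothing more can be done
None
```

The job is handed in at about 26 s of the 70 s. The carrier was squared to the fence and pushed fully out onto the outfeed bed, its middle about 61 mm past the exit. The stick is back on its blue mat as it lay, and the top camera showed no bystander moved.

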